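# Hold the probe centred in the guide of the dip stand

## Task

Take the probe by its grey head and lift it straight out of the storage tube. Above the guide plate of the dip stand, turn it about its upright axis so that the lug on its head points the same way as the raised rib on the plate, then lower the rod through the hole without touching the plate or the jar, until the tip hangs inside the jar about half-way down. Finish while still holding it there, still, upright and centred in the hole, and leave the other things on the bench where they are.

Things in the scene. Friction and masses are not known exactly. Their poses are not given: they have to be found in the camera images.
- probe_head (a point): Centre of the loose probe's head: grey plastic block, 24 (x) x 18 (y) x 42 (z) mm; grip it across the flat y faces (18 mm). Axes are the probe's: z up along the rod, the lug points along -x. Under the block a round steel collar 30 mm wide, 5 mm thick (21 to 26 mm below this point), then the rod. On top a stub 13 mm wide, its top 27 mm above this point.
- probe_tip (a point): Lower end of the probe's straight steel rod (10 mm thick, 95 mm long, in line with the head's centre), on its axis, 121 mm below probe_head. Axes are the probe's.
- probe_lug (a point): Outer end of the lug, a small bar 6 mm wide and 7 mm high that sticks out sideways from the foot of the head along the probe's -x; this point lies 31 mm from the axis and 16 mm below probe_head. Axes are the probe's.
- probe: The whole probe (56 to 104 g); its origin is the tip of the rod, z up along the rod. At the start it stands upright in the storage tube, collar resting on the rim, its -x (lug) within 0.9 rad of world -x (towards the robot).
- storage_tube: Fixed upright white tube on a round grey foot 68 mm wide; origin under the foot's centre. Tube 27 mm in outer and 17 mm in inner diameter, open rim 105 mm above the origin. At the start the rod's tip hangs in it 10 mm above the origin: lift by more than 97 mm to clear the rim. It stands left or right of the dip stand.
- dip_stand: Fixed dip stand, origin on the bench below the hole: grey base 100 (x) x 90 (y) mm, two posts at y = +-32 mm, aluminium guide plate 90 (x) x 80 (y) x 14 mm, its top at 115 mm. A raised rib on the plate, 6 mm wide, 5 mm high, runs out from the hole along the stand's -x (17 to 43 mm from the axis): the lug must point that way. Its -x is within 0.5 rad of world -x.
- guide_bore (a point): Centre of the mouth of the upright round through hole, 24 mm in diameter, level with the top of the guide plate. Axes are the stand's. The lug, when lowered, hovers above the rib.
- sample_jar: Open glass jar fixed on the stand's base, upright on the hole's axis, origin under its centre, 8 mm above the bench: 41 mm wide, 52 mm tall, clear inside to 11 mm from the axis, inner floor 7 mm above its origin (15 mm above the bench), rim 60 mm above the bench. With the tip 38 mm above the bench (half-way down) the collar is 18 mm above the plate.
- forceps: Steel forceps 120 mm long lying on the bench; leave alone.
- petri_dish: Round dish 60 mm wide, 15 mm tall; leave alone.
- brown_bottle: Brown bottle 33 mm wide, 68 mm tall, at the back right; leave alone.
Things that resemble listed ones, but are neither listed nor needed, are in the scene too. Leave any yellow look-alike of the probe alone.

How it is judged:
By the outcome, as a careful person would: the job done as asked, in the order asked, and still so for the second after the job is handed in, while the arm keeps its last pose, push and grip.
It also fails if it takes over 45 s, if anything falls off the work surface, if the arm or the gripper's body presses on something with over 40 N, if the wrist force passes 120 N, or if a joint passes its speed limit or range.

## Robot

A 6-joint arm with a two-finger parallel gripper is mounted at the origin on a cart in front of the work surface, level with it; the furniture and walls round the work are solid. World frame = base frame: x ahead of the robot, y to its left, z up, the work surface at z = 0. Lengths are in m, angles in rad, forces in N, time in s.
With the tool pointing down it reaches from about 0.35 to 0.975 m from the base axis. Payload 4.9 kg.
Tool frame: the origin (TCP) lies midway between the tips of the shut fingers; the grasp point (between the pads) lies 19 mm behind it (env.tcp_to_grasp is the distance from the TCP to the grasp point, in m); z points along the fingers, y is the line along which they close (so a half turn about z gives the same grasp; the last joint's range is limited). The gripper opens to 85 mm and grips with 20 to 120 N. Pads are 22 mm wide; open, the fingers measure 114 mm over their backs; the gripper's body (76 mm by 85 mm) begins 54 mm behind the grasp point. The pads swing forward as they close: fully open they stand 13 mm farther back than shut.
Start: joints at [-1.253, 0.053, 1.613, -0, 1.476, -0.119], TCP at [0.264, -0.566, 0.231] pointing down, gripper open.
Joint ranges: [-3.01, 3.01], [-1.01, 2.22], [0.06, 2.58], [-1.02, 4.17], [0.09, 2.62], [-3.14, 3.14]. Speed limits (rad/s): [2.57, 2.57, 3.14, 3.14, 3.14, 3.14].

## Interface

Orientations are given as a unit quaternion [w, x, y, z].
In Python, from station import env, cams, close_job, finder gives the robot as it stands.
- The arm moves only by the tool servo_tool, never from a script. Its argument "increments" is a list of rows, each a list of 3 entries, a list of its own where there are three numbers: the shift along the tool's x, y, z in mm, then the turn, a rotation vector about the tool's x, y, z in rad, then the opening in per cent of the stroke, from 0 (shut) to 100 (fully open). A call has 1 to 12 rows; each row is the pose to reach, as a shift and turn from the pose commanded when the call began, along the tool's axes at that moment; what a row does not reach only later rows make up. A row lasts 1/12 s, in which the tool goes at most 41.7 mm and 7.16 degrees, less where a joint would pass 70% of its speed; a pose out of reach is approached as far as the arm can. A call with a gripper value outside its range is refused whole. The fingers move at their own pace and stop on an object; "force" is the grip in N (left out, the last holds). Time passes only in rows, so rows that repeat a pose let the fingers close. It gives the time, the measured TCP pose, the force, the opening and the grip force at its end, in the units of the state.
- env.sense(): the state, without advancing time (a new reading comes with each control period).
- cams.camera(name): name is "scene" or "side" or "wrist"; returns a dict with "frame" (420x560x3 uint8, red, green, blue), "mtx" (3x3 intrinsics, pixels), "extrinsics" (4x4, takes a point from world to camera coordinates); the wrist camera has in their place "mount" (4x4, takes a point from camera to tool coordinates, whose origin is the TCP and whose axes are the flange's). Camera axes: x right, y up, looking along -z (the intrinsics and any distortion apply to the point x, -y, -z); pixel columns grow to the right and rows downward; lengths in m; the calibration is good to about 2 mm. The wrist camera is an equidistant fisheye: a pixel r from the principal point sees the ray r / f radians off the axis. A picture is of the moment at which its call begins: read the wrist's pose just before it. There is no depth.
- close_job(): hands the job in; it is judged then, once.
Trained networks look in the newest picture that a camera, given by its name, has taken for a name from the list of things; names that differ only in an ending like _2 or _b are one class to them, and where a whole thing is asked for, a point or a joint stands for the part that bears it (a point fixed in the world has none). Each returns a list of dicts, best first, with "p" (0 to 1); they miss things now and then, are a little off and sometimes report something else, mostly with a low value. They report only what shows in the picture. A call takes as long as a camera call. They do not tell look-alikes from the thing itself.
- finder.recognise(camera, query): "bbox" ([left, top, right, bottom] in pixels, round what is visible of it).
- finder.outline_of(camera, query): "region" (420x560 bool, what is visible of it) and "bbox" ([left, top, right, bottom] in pixels, round what is visible of it).
The state is a dict: "time_s": time; "q": joint angles; "joint_velocities": joint speeds; "joint_efforts": joint torques, N m; "eef_pos": TCP position; "tool_rot": TCP orientation; "contact_force": force on the tool from outside, world axes, zero at the start; "moment": the same for the moment, N m; "opening": finger opening in m; "finger_force": force on a finger pad.
Only numpy, scipy, OpenCV 4.12 (cv2) and the standard library are available. Lean on these libraries where they do the work, as an engineer would, in place of code of your own. Each camera call takes 0.05 s, during which the arm holds its last target. There are 200 camera calls.

## Working session

There is one attempt and no reset: what is moved stays moved. The work goes in short steps, Python scripts to look and compute and a tool call to move; the robot and the scene stay as the last step left them, time stands still between calls to the robot, and variables do not carry over. Pictures are saved under pics/ and viewed, at most 10 in all, crops included, and the job is handed in when it is done.

Besides the shell and the picture viewer there is one more tool, called after "Request:" as a command line: name --argument value ..., lists and objects as JSON in quotes. servo_tool: Moves the arm, as the interface text tells. Its arguments: {"type":"object","properties":{"increments":{"type":"array","items":{"type":"array"}},"force":{"type":"number"}},"required":["increments"]}

```bash
mkdir -p pics; cat > h.py <<'E'
import numpy as np, cv2
from station import env, cams, close_job, finder
from scipy.spatial.transform import Rotation as R
def grab(n):
    s=env.sense(); c=cams.camera(n); 
    if n=='wrist':
        w,x,y,z=s['tool_rot']; T=np.eye(4); T[:3,:3]=R.from_quat([x,y,z,w]).as_matrix(); T[:3,3]=s['eef_pos']
        c['c2w']=T@np.array(c['mount'])
    else: c['c2w']=np.linalg.inv(np.array(c['extrinsics']))
    c['fish']=n=='wrist'; return c
def save(c,f): cv2.imwrite('pics/'+f,cv2.cvtColor(c['frame'],cv2.COLOR_RGB2BGR))
def ray(c,uv):
    K=np.array(c['mtx']); a=(uv[0]-K[0,2])/K[0,0]; b=(uv[1]-K[1,2])/K[1,1]
    if c['fish']:
        t=np.hypot(a,b); k=np.sin(t)/max(t,1e-9); d=np.array([a*k,-b*k,-np.cos(t)])
    else: d=np.array([a,-b,-1.])
    M=c['c2w']; d=M[:3,:3]@d; return M[:3,3],d/np.linalg.norm(d)
def atz(c,uv,z):
    o,d=ray(c,uv); return o+d*(z-o[2])/d[2]
def tri(obs):
    A=0;b=0
    for c,uv in obs:
        o,d=ray(c,uv);P=np.eye(3)-np.outer(d,d);A=A+P;b=b+P@o
    x=np.linalg.solve(A,b); return x,[np.linalg.norm((np.eye(3)-np.outer(ray(c,u)[1],ray(c,u)[1]))@(x-ray(c,u)[0])) for c,u in obs]
def proj(c,p):
    M=np.linalg.inv(c['c2w']); q=M[:3,:3]@np.array(p)+M[:3,3]; K=np.array(c['mtx'])
    x,y,z=q[0],-q[1],-q[2]
    if c['fish']:
        r=np.hypot(x,y);t=np.arctan2(r,z);k=t/max(r,1e-9);return np.array([K[0,0]*x*k+K[0,2],K[1,1]*y*k+K[1,2]])
    return np.array([K[0,0]*x/z+K[0,2],K[1,1]*y/z+K[1,2]])
E
python3 - <<'E'
from h import *
for n in ['scene','side']:
    c=grab(n); save(c,n+'0.png'); print(n,[k for k in c if k!='frame'],np.round(c['c2w'],3).tolist(),np.array(c['mtx'])[0])
    for q in ['probe','probe_head','probe_lug','guide_bore','dip_stand','storage_tube','sample_jar']:
        print(q,[(round(r['p'],2),np.round(r['bbox']).astype(int).tolist()) for r in finder.recognise(n,q)[:3]])
s=env.sense();print(s['eef_pos'],s['tool_rot'],s['time_s'],s['opening'],env.tcp_to_grasp)
E
```

```text
scene ['mtx', 'extrinsics', 'c2w', 'fish'] [[-0.706, 0.42, -0.57, -0.007], [-0.708, -0.422, 0.566, 0.552], [-0.003, 0.804, 0.595, 0.718], [0.0, 0.0, 0.0, 1.0]] [507.97572906   0.         278.61694593]
probe [(0.79, [363, 178, 383, 202]), (0.77, [387, 160, 409, 217]), (0.71, [304, 173, 315, 232])]
probe_head [(0.9, [305, 172, 318, 230]), (0.79, [364, 175, 385, 204]), (0.63, [386, 165, 409, 218])]
probe_lug [(0.82, [386, 164, 406, 219]), (0.67, [362, 176, 386, 203]), (0.62, [305, 176, 316, 233])]
guide_bore [(0.81, [196, 264, 266, 354])]
dip_stand [(0.83, [192, 265, 266, 350])]
storage_tube [(0.75, [350, 203, 380, 247]), (0.39, [226, 222, 253, 242])]
sample_jar [(0.69, [225, 308, 243, 332])]
side ['mtx', 'extrinsics', 'c2w', 'fish'] [[-1.0, -0.003, 0.018, 0.59], [0.017, -0.542, 0.84, 0.725], [0.008, 0.84, 0.542, 0.609], [0.0, 0.0, 0.0, 1.0]] [437.34077692   0.         274.27691884]
probe [(0.75, [264, 183, 286, 233]), (0.64, [311, 161, 329, 189]), (0.57, [299, 146, 319, 167])]
probe_head [(0.73, [311, 163, 329, 183]), (0.66, [265, 178, 282, 234])]
probe_lug [(0.86, [266, 179, 285, 234]), (0.65, [310, 162, 332, 188]), (0.53, [300, 148, 322, 167])]
guide_bore [(0.63, [286, 263, 364, 361])]
dip_stand [(0.64, [291, 268, 365, 359]), (0.46, [314, 312, 333, 337])]
storage_tube [(0.68, [299, 186, 329, 230])]
sample_jar [(0.79, [313, 311, 334, 339])]
[ 0.26440283 -0.56629942  0.23132612] [-2.49429775e-06  9.76246037e-01  2.16664891e-01 -1.37751619e-06] 0.8 0.0854912197678224 0.0187
```

View pics/scene0.png

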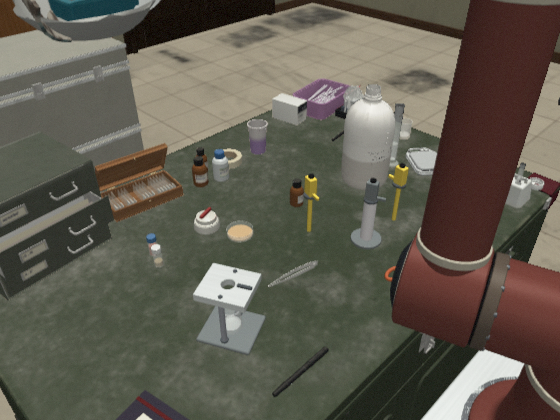

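View pics/side0.png

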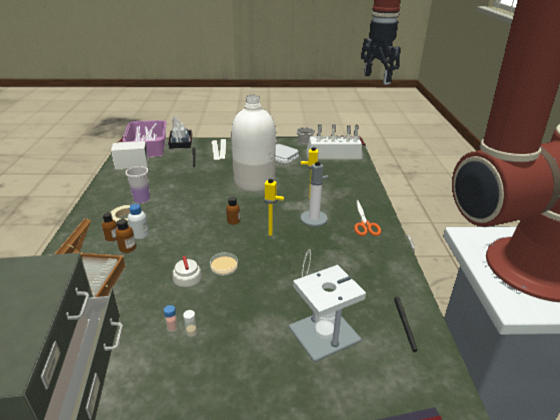

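Scene: the grey probe stands in the white tube at about (372,190), side (317,173). Yellow look-alikes are at scene (311,190) and (401,175), side (270,190) and (313,158). The dip stand plate is at scene (228,285), side (329,288). I choose the grey one in the tube and check it in a crop.

```bash
python3 - <<'E'
from h import *
a=grab('scene');b=grab('side')
def cr(c,x,y,w=50,h=75): return cv2.resize(c['frame'][y-h//2:y+h//2+1,x-w//2:x+w//2+1],None,fx=4,fy=4,interpolation=cv2.INTER_CUBIC)
A=np.hstack([cr(a,372,205,50,80),cr(b,318,195,50,80)]);B=np.hstack([cr(a,228,287,90,50),cr(b,329,288,90,50)])
W=max(A.shape[1],B.shape[1]);pad=lambda m:np.pad(m,((0,0),(0,W-m.shape[1]),(0,0)))
im=np.vstack([pad(A),pad(B)]);print(im.shape);save({'frame':im},'crop1.png')
print('head',tri([(a,(373,190)),(b,(317.5,175))]))
print('foot z0',atz(a,(366,238),0),atz(b,(314,217),0))
print('hole',tri([(a,(228.5,284.5)),(b,(329,287))]),atz(a,(228.5,284.5),.115),atz(b,(329,287),.115))
print('yel',tri([(a,(311,185)),(b,(270,188))]),tri([(a,(401,175)),(b,(313,158))]))
E
```

```text
(528, 728, 3)
head (array([ 0.46897151, -0.19415704,  0.12686016]), [np.float64(0.0033601776132614176), np.float64(0.0033601776132613226)])
foot z0 [ 0.47222788 -0.19638044  0.        ] [ 0.46857246 -0.20010331  0.        ]
hole (array([0.48567677, 0.18151916, 0.11223751]), [np.float64(0.0002965476648093224), np.float64(0.000296547664809269)]) [0.4836833  0.18288895 0.115     ] [0.48620226 0.18495155 0.115     ]
yel (array([ 0.58063686, -0.12890605,  0.12340518]), [np.float64(0.0014941015663889924), np.float64(0.001494101566389)]) (array([ 0.46913888, -0.29774104,  0.11907064]), [np.float64(0.0011680345681142476), np.float64(0.001168034568114267)])
```

View pics/crop1.png

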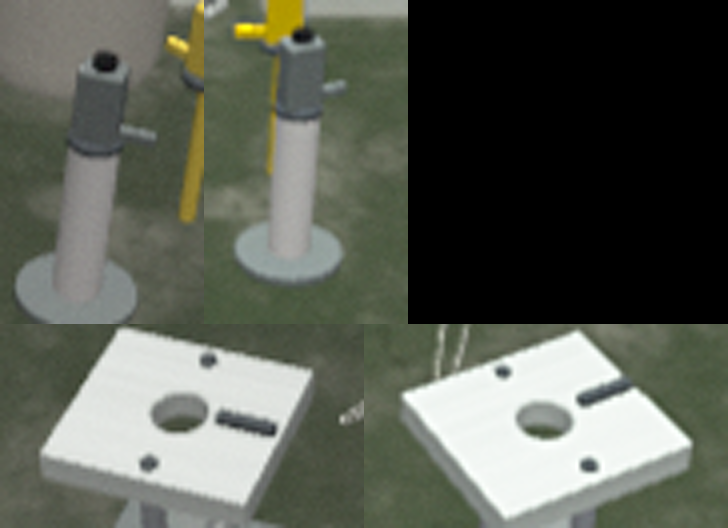

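```bash
cat >> h.py <<'E'
def go(pos,yaw):
    "tool-frame increments to reach world pos with tool x at world yaw, pointing down"
    s=env.sense(); w,x,y,z=s['tool_rot']; M=R.from_quat([x,y,z,w]).as_matrix()
    T=np.array([[np.cos(yaw),np.sin(yaw),0],[np.sin(yaw),-np.cos(yaw),0],[0,0,-1.]])
    return np.round(M.T@(np.array(pos)-s['eef_pos'])*1000,1),np.round(R.from_matrix(M.T@T).as_rotvec(),4)
E
python3 - <<'E'
from h import *
a=grab('scene');b=grab('side')
h=tri([(a,(372,191)),(b,(317.7,174))]);print('head',h, atz(a,(372,191),.131),atz(b,(317.7,174),.131))
for n,uv1,uv2,z,o in [('lug',(385.7,199),(328,176.7),.115,None),('rib',(252,288),(351,277.5),.12,None)]:
    print(n,tri([(a,uv1),(b,uv2)]),atz(a,uv1,z),atz(b,uv2,z))
print('bottle',atz(b,(253,185),0))
print(go([.47,-.196,.24],0))
E
```

```text
head (array([ 0.4684366 , -0.19018644,  0.12920544]), [np.float64(0.0011413828247028154), np.float64(0.0011413828247028468)]) [ 0.46807827 -0.18966167  0.131     ] [ 0.46880384 -0.18442741  0.131     ]
lug (array([ 0.44165206, -0.2030238 ,  0.11555967]), [np.float64(0.0015431887682741546), np.float64(0.0015431887682741674)]) [ 0.44346335 -0.20608043  0.115     ] [ 0.44142492 -0.20093537  0.115     ]
rib (array([0.44685196, 0.16372616, 0.11799438]), [np.float64(0.0009631371463482774), np.float64(0.0009631371463481268)]) [0.44612458 0.16396145 0.12      ] [0.4473215  0.16739381 0.12      ]
bottle [ 0.62719765 -0.36679355  0.        ]
(array([ 343. , -248.5,   -8.7]), array([-0.    ,  0.    ,  0.4368]))
```

```bash
python3 - <<'E'
from h import *
print(go([.4685,-.191,.245],.44))
E
```

```text
(array([ 343.7, -253.7,  -13.7]), array([-0.    , -0.    , -0.0032]))
```

Request:
servo_tool --increments '[[[30,-22,-12],[0,0,0],60],[[60,-44,-14],[0,0,0],60],[[90,-66,-14],[0,0,0],60],[[120,-88,-14],[0,0,0],60],[[150,-110,-14],[0,0,0],60],[[180,-133,-14],[0,0,0],60],[[210,-155,-14],[0,0,0],60],[[240,-177,-14],[0,0,0],60],[[270,-199,-14],[0,0,0],60],[[300,-221,-14],[0,0,0],60],[[325,-240,-14],[0,0,0],60],[[344,-254,-14],[0,0,0],60]]'

```text
time_s: 2.0
eef_pos: [0.4695, -0.1882, 0.2456]
tool_rot: [0.0, 0.976, 0.218, 0.0]
contact_force: [0.5, -0.4, -0.1]
opening: 0.0512
finger_force: 0.0
```

Request:
servo_tool --increments '[[[0,0,0],[0,0,0],60],[[0,0,0],[0,0,0],60],[[0,0,0],[0,0,0],60],[[0,0,0],[0,0,0],60]]'

```text
time_s: 2.33
eef_pos: [0.4683, -0.1916, 0.2453]
tool_rot: [0.0, 0.976, 0.216, -0.0]
contact_force: [-1.2, -0.1, 0.4]
opening: 0.0513
finger_force: 0.0
```

```bash
python3 - <<'E'
from h import *
c=grab('wrist');save(c,'w1.png')
s=env.sense();print(s['eef_pos'],s['tool_rot'],s['time_s'])
for p in [(.4685,-.191,.158),(.4685,-.191,.105),(.4417,-.2035,.115)]: print(proj(c,p))
E
```

```text
[ 0.46821639 -0.19164137  0.24528831] [ 6.38934066e-05  9.76434742e-01  2.15812843e-01 -8.94516509e-05] 2.3833
[277.32555567 214.73694848]
[276.90455409 198.04423948]
[276.95213971 233.03868991]
```

View pics/w1.png

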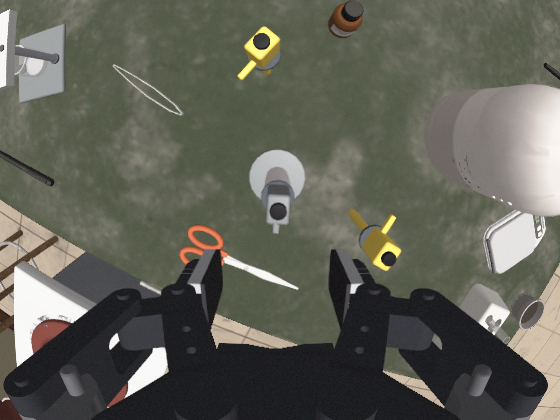

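Wrist view: probe stub at (278,211), lug end at (276,232); predicted (277,215) and (277,233). The yellow ones are at (262,50) and (380,245). The choice is confirmed, with an offset of a few mm.

```bash
python3 - <<'E'
from h import *
c=grab('wrist'); f=c['frame']
save({'frame':cv2.resize(f[140:245,225:330],None,fx=5.5,fy=5.5,interpolation=cv2.INTER_CUBIC)},'w1c.png')
s=atz(c,(278,211),.158);l=atz(c,(276,232),.118);print(s,l,l-s,np.arctan2(*(s-l)[[1,0]]))
r=finder.outline_of('wrist','storage_tube')
for q in r[:2]: print(q['p'],q['bbox'])
print(atz(c,(277,178),.01))
E
```

```text
[ 0.4712626  -0.19030371  0.158     ] [ 0.4431479  -0.20191359  0.118     ] [-0.0281147  -0.01160989 -0.04      ] 0.39161765689452877
0.68 [250.1, 146.2, 309.7, 195.9]
[ 0.4702384  -0.19096126  0.01      ]
```

View pics/w1c.png

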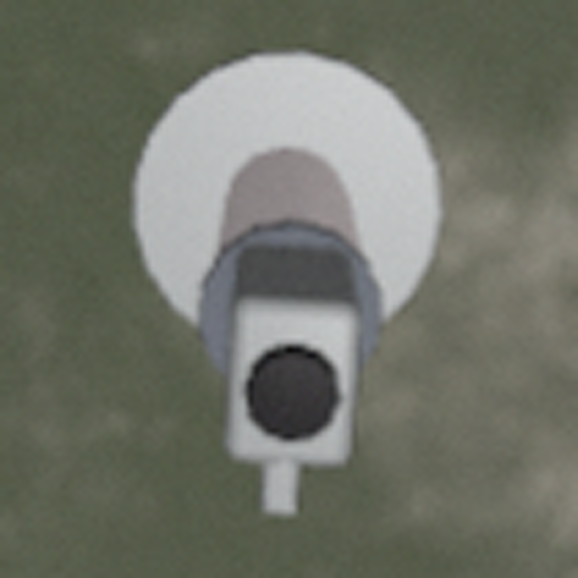

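Crop: stub centre (278.1,211.1), lug end (275.9,233.6), head turned about 3° against the tool. Descending now.

```bash
python3 - <<'E'
from h import *
print(go([.471,-.1905,.118],.39))
E
```

```text
(array([  3. ,   0.2, 127.3]), array([-0.    ,  0.0001,  0.045 ]))
```

Request:
servo_tool --increments '[[[3,0,5],[0,0,0.045],60],[[3,0,20],[0,0,0.045],60],[[3,0,40],[0,0,0.045],60],[[3,0,60],[0,0,0.045],60],[[3,0,80],[0,0,0.045],60],[[3,0,100],[0,0,0.045],60],[[3,0,115],[0,0,0.045],60],[[3,0,124],[0,0,0.045],60],[[3,0,127],[0,0,0.045],60],[[3,0,127],[0,0,0.045],60],[[3,0,127],[0,0,0.045],60]]'

```text
time_s: 3.4
eef_pos: [0.4719, -0.1899, 0.1193]
tool_rot: [0.0, 0.981, 0.194, 0.001]
contact_force: [0.2, -0.3, 0.3]
opening: 0.0512
finger_force: 0.0
```

Request:
servo_tool --increments '[[[0,0,0],[0,0,0],0],[[0,0,0],[0,0,0],0],[[0,0,0],[0,0,0],0],[[0,0,0],[0,0,0],0],[[0,0,0],[0,0,0],0],[[0,0,0],[0,0,0],0],[[0,0,0],[0,0,0],0],[[0,0,0],[0,0,0],0],[[0,0,0],[0,0,0],0],[[0,0,0],[0,0,0],0]]' --force 50

```text
time_s: 4.23
eef_pos: [0.472, -0.1897, 0.1195]
tool_rot: [0.001, 0.981, 0.195, 0.001]
contact_force: [-1.3, -0.1, 5.2]
opening: 0.0172
finger_force: 49.6
```

Request:
servo_tool --increments '[[[0,0,-6],[0,0,0],0],[[0,0,-18],[0,0,0],0],[[0,0,-32],[0,0,0],0],[[0,0,-47],[0,0,0],0],[[0,0,-62],[0,0,0],0],[[0,0,-77],[0,0,0],0],[[0,0,-92],[0,0,0],0],[[0,0,-107],[0,0,0],0],[[0,0,-122],[0,0,0],0],[[0,0,-140],[0,0,0],0],[[0,0,-155],[0,0,0],0],[[0,0,-160],[0,0,0],0]]'

```text
time_s: 5.23
eef_pos: [0.472, -0.1897, 0.2817]
tool_rot: [0.001, 0.981, 0.195, 0.002]
contact_force: [0.1, -0.7, -0.2]
opening: 0.0169
finger_force: 49.6
```

Request:
servo_tool --increments '[[[0,0,0],[0,0,0],0],[[0,0,0],[0,0,0],0],[[0,0,0],[0,0,0],0]]'

```text
time_s: 5.48
eef_pos: [0.4708, -0.189, 0.2768]
tool_rot: [-0.001, 0.981, 0.195, -0.001]
contact_force: [1.1, -0.6, -2.3]
opening: 0.0171
finger_force: 49.6
```

```bash
python3 - <<'E'
from h import *
a=grab('scene');b=grab('side');w=grab('wrist')
s=env.sense();p=s['eef_pos'];print(p,s['tool_rot'],s['opening'],s['time_s'])
H=p+[0,0,.013]
def cr(c,q,w,h,f):
    x,y=np.round(q).astype(int); x0,y0=max(0,x-w//2),max(0,y-h//2); print(x0,y0); m=cv2.resize(c['frame'][y0:y0+h,x0:x0+w],None,fx=f,fy=f,interpolation=cv2.INTER_CUBIC);return np.pad(m,((0,h*f-m.shape[0]),(0,w*f-m.shape[1]),(0,0)))
ms=[]
for c in(a,b,w):
    print('head,tip pred',proj(c,H),proj(c,H-[0,0,.121])); ms.append(cr(c,proj(c,H-[0,0,.05]),64,140 if c is not w else 140,4))
save({'frame':np.hstack(ms)},'lift.png')
for n in('scene','side'): print([(round(r['p'],2),r['bbox']) for r in finder.recognise(n,'probe')[:4]])
E
```

```text
[ 0.47087511 -0.18904143  0.27694427] [-7.89072077e-04  9.80869579e-01  1.94662543e-01 -8.60474317e-04] 0.017437344734192863 5.6333
head,tip pred [379.67737755 119.99229998] [372.69969937 174.91934874]
345 74
head,tip pred [321.05407131 107.49250377] [317.61344437 158.44433971]
288 59
head,tip pred [279.95943681 278.84777721] [278.09164638 207.66512002]
247 169
[(0.68, [386.6, 161.3, 407.4, 217.2]), (0.59, [304.6, 174.3, 317.5, 232.4])]
[(0.8, [299.7, 145.8, 318.6, 181.8]), (0.77, [315.1, 100.5, 334.0, 161.9]), (0.68, [264.0, 182.5, 286.9, 234.3])]
```

View pics/lift.png

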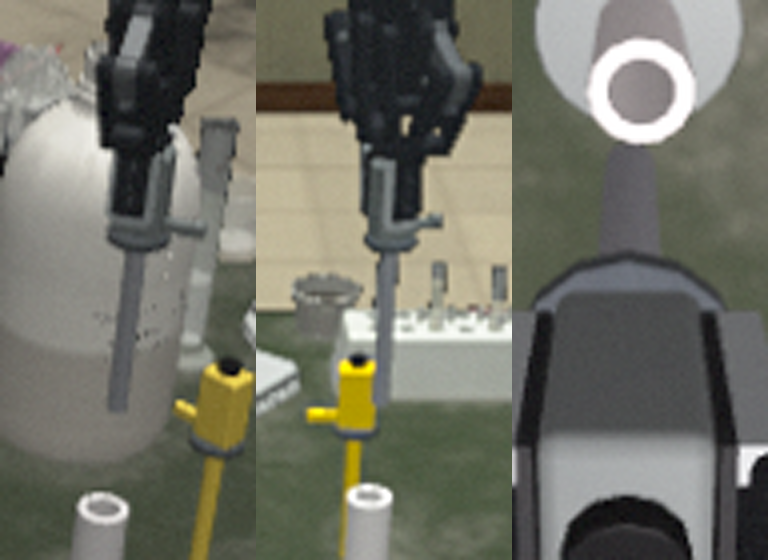

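Held upright. Tip is at scene (374.5,176.5) and side (319,160), about 2 px from the prediction; the tube is empty below. Going above the plate.

```bash
python3 - <<'E'
from h import *
print(go([.4855,.1825,.277],.43))
E
```

```text
(array([ 155.3, -338. ,    0.7]), array([-0.0012,  0.0009, -0.0382]))
```

Request:
servo_tool --increments '[[[6,-12,0],[0,0,0],0],[[18,-38,0],[0,0,-0.005],0],[[33,-71,0],[0,0,-0.01],0],[[49,-106,0],[0,0,-0.015],0],[[65,-141,0],[0,0,-0.02],0],[[81,-176,0],[0,0,-0.025],0],[[97,-211,0],[0,0,-0.03],0],[[113,-246,0],[0,0,-0.035],0],[[128,-279,0],[0,0,-0.038],0],[[141,-307,0],[0,0,-0.038],0],[[150,-327,0],[0,0,-0.038],0],[[155,-338,0],[0,0,-0.038],0]]'

```text
time_s: 6.73
eef_pos: [0.4847, 0.1853, 0.2782]
tool_rot: [-0.0, 0.977, 0.215, -0.0]
contact_force: [0.4, 0.3, -0.1]
opening: 0.0172
finger_force: 49.6
```

Request:
servo_tool --increments '[[[0,0,0],[0,0,0],0],[[0,0,0],[0,0,0],0],[[0,0,0],[0,0,0],0],[[0,0,0],[0,0,0],0],[[0,0,0],[0,0,0],0],[[0,0,0],[0,0,0],0]]'

```text
time_s: 7.23
eef_pos: [0.4857, 0.1813, 0.2784]
tool_rot: [0.0, 0.977, 0.212, 0.0]
contact_force: [-0.6, 0.2, -0.9]
opening: 0.0171
finger_force: 49.6
```

```bash
python3 - <<'E'
from h import *
a=grab('scene');b=grab('side');w=grab('wrist')
s=env.sense();p=s['eef_pos'];print(p,s['tool_rot'],s['opening'],s['time_s'])
H=p+[0,0,.012];B=[.4855,.1825,.115]
x,y=np.round(proj(w,B)).astype(int)
ims=[]
for c,n in((a,'s'),(b,'d'),(w,'w')): print(n,'tip',proj(c,H-[0,0,.121]),'bore',proj(c,B))
W=cv2.resize(w['frame'][140:280,210:350],None,fx=4,fy=4,interpolation=cv2.INTER_CUBIC)
def cr(c,f=3):
    x,y=np.round((proj(c,H-[0,0,.121])+proj(c,B))/2).astype(int); x0,y0=x-39,y-46;print('org',x0,y0)
    return cv2.resize(c['frame'][y0:y0+93,x0:x0+78],None,fx=f,fy=f,interpolation=cv2.INTER_CUBIC)
L=np.vstack([cr(a),cr(b)]);L=np.pad(L,((0,560-L.shape[0]),(0,0),(0,0)))
save({'frame':np.hstack([W,L])},'above.png')
E
```

```text
[0.48566178 0.18176865 0.2783804 ] [-2.69488063e-06  9.77088844e-01  2.12831824e-01  7.37657626e-05] 0.017069403206563482 7.3833
s tip [226.15128891 259.26450782] bore [227.97094485 283.8362446 ]
d tip [331.67029642 260.06805191] bore [329.24212755 285.98575764]
w tip [277.53434095 207.66329809] bore [276.34397419 192.81699324]
org 188 226
org 291 227
```

View pics/above.png

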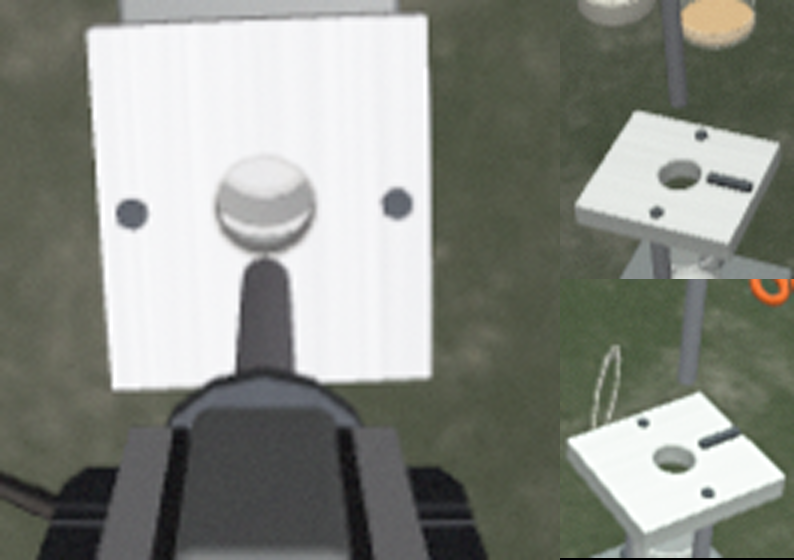

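```bash
python3 - <<'E'
from h import *
a=grab('scene');b=grab('side');w=grab('wrist');s=env.sense();p=s['eef_pos']
g=lambda o,f,x,y:(o[0]+x/f,o[1]+y/f)
W=lambda x,y:g((210,140),4,x,y);S=lambda x,y:g((188,226),3,x-560,y);D=lambda x,y:g((291,227),3,x-560,y-279)
k=.115
print('wrist hole',atz(w,W(265,204),k),'tip',atz(w,W(266,271),.1695))
c1,c2=atz(w,W(132,213),k),atz(w,W(397,204),k);print('w caps',np.hypot(*(c1-c2)[:2]),(c1+c2)/2,'yaw',np.arctan2((c1-c2)[1],(c1-c2)[0])-np.pi/2)
P=[atz(w,W(*q),k) for q in((88,30),(427,15),(431,377),(113,389))]
print('plate centre',np.mean(P,0)); d=P[0]-P[3];e=P[1]-P[2];f=P[0]-P[1];h=P[3]-P[2]
print([round(float(np.arctan2(v[1],v[0])),3) for v in(d,e)],[round(float(np.arctan2(v[1],v[0])-np.pi/2),3) for v in(f,h)],[np.hypot(*v[:2]) for v in (d,e,f,h)])
for n,c,Q in(('s',a,S),('d',b,D)):
    pass
t=tri([(a,S(680,104)),(b,D(688,382))]);h=tri([(a,S(680,174)),(b,D(674,459))]);print('tip',t,'hole',h,'diff',h[0]-t[0])
for n,c,Q,u,v,r in(('s',a,S,(700,135),(656,212),(752,184)),('d',b,D,(643,423),(708,492),(738,434))):
    c1,c2=atz(c,Q(*u),k),atz(c,Q(*v),k); q=c1-c2 if n=='x' else c2-c1
    print(n,np.hypot(*q[:2]),q[:2],(c1+c2)/2)
print(p, np.arctan2(2*.977088*.212832,.977088**2-.212832**2))
E
```

```text
wrist hole [0.48700225 0.18366123 0.115     ] tip [0.48520154 0.18283885 0.1695    ]
w caps 0.06398934553200245 [0.48599114 0.183346   0.115     ] yaw 0.46420138409124867
plate centre [0.48614679 0.18329673 0.115     ]
[0.469, 0.47] [0.474, 0.469] [np.float64(0.0896366666074096), np.float64(0.0900172829628514), np.float64(0.07990459092871553), np.float64(0.07993550868634695)]
tip (array([0.48242365, 0.18104214, 0.16704086]), [np.float64(0.0006984250962896445), np.float64(0.0006984250962897475)]) hole (array([0.48597059, 0.18237427, 0.11339845]), [np.float64(0.0005902823389827266), np.float64(0.0005902823389827216)]) diff [ 0.00354693  0.00133212 -0.0536424 ]
s 0.0634442389864669 [-0.02885324  0.05650365] [0.48667135 0.18244186 0.115     ]
d 0.06313902191873355 [-0.02910046  0.05603302] [0.48569243 0.18285074 0.115     ]
[0.48558005 0.18206976 0.27832275] 0.4289452549344033
```

Wrist crop: hole at (276.3,191) and rod tip at about (276.5,207.7). The plate edges measure 90 x 80 mm and give a yaw of 0.47. I need about +0.04 rad and +2.5 mm. I'll correct, lower to just above the plate and check again.

```bash
python3 - <<'E'
from h import *
print(go([.4878,.1833,.246],.47))
E
```

```text
(array([ 2.5, -0.2, 32.3]), array([-0.    , -0.    , -0.0405]))
```

Request:
servo_tool --increments '[[[1,0,2],[0,0,-0.02],0],[[2.5,-0.2,8],[0,0,-0.041],0],[[2.5,-0.2,16],[0,0,-0.041],0],[[2.5,-0.2,24],[0,0,-0.041],0],[[2.5,-0.2,30],[0,0,-0.041],0],[[2.5,-0.2,32],[0,0,-0.041],0],[[2.5,-0.2,32],[0,0,-0.041],0],[[2.5,-0.2,32],[0,0,-0.041],0],[[2.5,-0.2,32],[0,0,-0.041],0],[[2.5,-0.2,32],[0,0,-0.041],0]]'

```text
time_s: 8.37
eef_pos: [0.4881, 0.1835, 0.2469]
tool_rot: [0.0, 0.972, 0.233, 0.001]
contact_force: [-0.1, -0.1, -0.9]
opening: 0.0176
finger_force: 49.6
```

```bash
python3 - <<'E'
from h import *
a=grab('scene');b=grab('side');w=grab('wrist')
s=env.sense();p=s['eef_pos'];print(p,s['tool_rot'],s['opening'],s['time_s'])
T=p+[0,0,.0115-.121];B=[.4863,.1832,.115]
for c,n in((a,'s'),(b,'d'),(w,'w')): print(n,'tip',proj(c,T),'bore',proj(c,B))
W=cv2.resize(w['frame'][140:280,210:350],None,fx=4,fy=4,interpolation=cv2.INTER_CUBIC)
def cr(c,f=4):
    x,y=np.round((proj(c,T)+proj(c,B))/2).astype(int); x0,y0=x-29,y-38;print('org',x0,y0)
    return cv2.resize(c['frame'][y0:y0+70,x0:x0+58],None,fx=f,fy=f,interpolation=cv2.INTER_CUBIC)
L=np.vstack([cr(a),cr(b)])
save({'frame':np.hstack([W,L])},'above2.png')
E
```

```text
[0.48793001 0.18347863 0.24670718] [8.29382583e-06 9.72422771e-01 2.33224857e-01 3.48141213e-04] 0.017187813437744254 8.5167
s tip [225.71929156 273.70571635] bore [227.33960888 283.80687765]
d tip [328.85978033 276.18252962] bore [328.81223133 286.27686839]
w tip [277.6182506  207.74205622] bore [276.84681747 202.86986396]
org 198 241
org 300 243
```

View pics/above2.png

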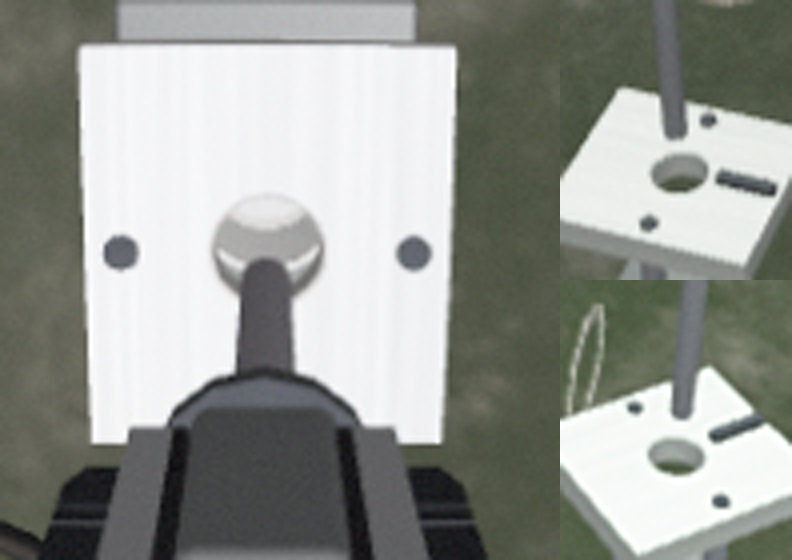

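```bash
python3 - <<'E'
from h import *
a=grab('scene');b=grab('side');w=grab('wrist');p=env.sense()['eef_pos']
W=lambda x,y:(210+x/4,140+y/4);S=lambda x,y:(198+(x-560)/4,241+y/4);D=lambda x,y:(300+(x-560)/4,243+(y-280)/4)
t=tri([(a,S(677,133)),(b,D(682,413))]);h=tri([(a,S(680,172)),(b,D(677,456))]);print(t,h,h[0]-t[0])
P=[atz(w,W(*q),.115) for q in((79,46),(456,46),(442,443),(91,443))];print('plate c',np.mean(P,0),'caps',(atz(w,W(120,252),.115)+atz(w,W(414,253),.115))/2, 'hole',atz(w,W(268,248),.115))
v=P[0]-P[3]+P[1]-P[2];print('yaw',np.arctan2(v[1],v[0]))
# silhouette of tip disc for offset d along tool x
u=np.array([np.cos(.47),np.sin(.47),0]);n=np.array([u[1],-u[0],0])
for z in(.1345,.1372):
  for d in(-.004,-.002,0,.002):
    c=np.array([*p[:2],z])+u*d; q=np.array([proj(w,c+.005*(u*np.cos(x)+n*np.sin(x))) for x in np.linspace(0,6.28,60)])
    print(z,d,'crop top row',(q[:,1].min()-140)*4,'col',((proj(w,c)[0])-210)*4)
E
```

```text
(array([0.48523119, 0.18262998, 0.13674835]), [np.float64(0.00035357976522417946), np.float64(0.0003535797652241516)]) (array([0.48563739, 0.18265346, 0.11373656]), [np.float64(0.0006568540594554957), np.float64(0.0006568540594554632)]) [ 4.06193452e-04  2.34848745e-05 -2.30117894e-02]
plate c [0.48610193 0.18317376 0.115     ] caps [0.48599825 0.18313693 0.115     ] hole [0.48696432 0.18341244 0.115     ]
yaw 0.4696423270683261
0.1345 -0.004 crop top row 262.98359139729723 col 270.2201048207153
0.1345 -0.002 crop top row 253.40296266429095 col 270.2483350255902
0.1345 0 crop top row 243.78624175964728 col 270.27633944742456
0.1345 0.002 crop top row 234.13428145773048 col 270.3041116981658
0.1372 -0.004 crop top row 266.40816586223957 col 270.3230111979558
0.1372 -0.002 crop top row 256.7378905663073 col 270.35186291027526
0.1372 0 crop top row 247.0304474256617 col 270.3804832287201
0.1372 0.002 crop top row 237.28670917736304 col 270.408865481523
```

Yaw is 0.470 as commanded, and tip and bore agree within 1 mm by both methods (tip z about 0.137). I'll lower 99 mm.

Request:
servo_tool --increments '[[[0,0,4],[0,0,0],0],[[0,0,13],[0,0,0],0],[[0,0,24],[0,0,0],0],[[0,0,36],[0,0,0],0],[[0,0,48],[0,0,0],0],[[0,0,60],[0,0,0],0],[[0,0,72],[0,0,0],0],[[0,0,83],[0,0,0],0],[[0,0,92],[0,0,0],0],[[0,0,97],[0,0,0],0],[[0,0,99],[0,0,0],0],[[0,0,99],[0,0,0],0]]'

```text
time_s: 9.67
eef_pos: [0.4876, 0.1834, 0.1469]
tool_rot: [-0.0, 0.972, 0.233, -0.0]
contact_force: [0.7, -0.4, -0.2]
opening: 0.0171
finger_force: 49.6
```

Request:
servo_tool --increments '[[[0,0,0],[0,0,0],0],[[0,0,0],[0,0,0],0],[[0,0,0],[0,0,0],0],[[0,0,0],[0,0,0],0],[[0,0,0],[0,0,0],0],[[0,0,0],[0,0,0],0]]'

```text
time_s: 10.17
eef_pos: [0.4879, 0.1835, 0.1476]
tool_rot: [0.0, 0.972, 0.233, 0.0]
contact_force: [-0.3, 0.1, -1.4]
opening: 0.0174
finger_force: 49.6
```

```bash
python3 - <<'E'
from h import *
a=grab('scene');b=grab('side');w=grab('wrist')
s=env.sense();p=s['eef_pos'];print(p,s['tool_rot'],s['opening'],s['time_s'],s['contact_force'])
def cr(c,f=4):
    x,y=np.round(proj(c,[.486,.183,.1])).astype(int); x0,y0=x-30,y-35;print('org',x0,y0)
    return cv2.resize(c['frame'][y0:y0+70,x0:x0+58],None,fx=f,fy=f,interpolation=cv2.INTER_CUBIC)
L=np.vstack([cr(a),cr(b)])
W=cv2.resize(w['frame'][140:280,210:350],None,fx=4,fy=4,interpolation=cv2.INTER_CUBIC)
save({'frame':np.hstack([W,L])},'down.png')
E
```

```text
[0.48776765 0.18345094 0.14737252] [-1.22979548e-05  9.72423187e-01  2.33223367e-01  7.62898098e-05] 0.01738757647113131 10.3167 [ 0.10550576  0.11680911 -1.32339118]
org 198 255
org 298 258
```

View pics/down.png

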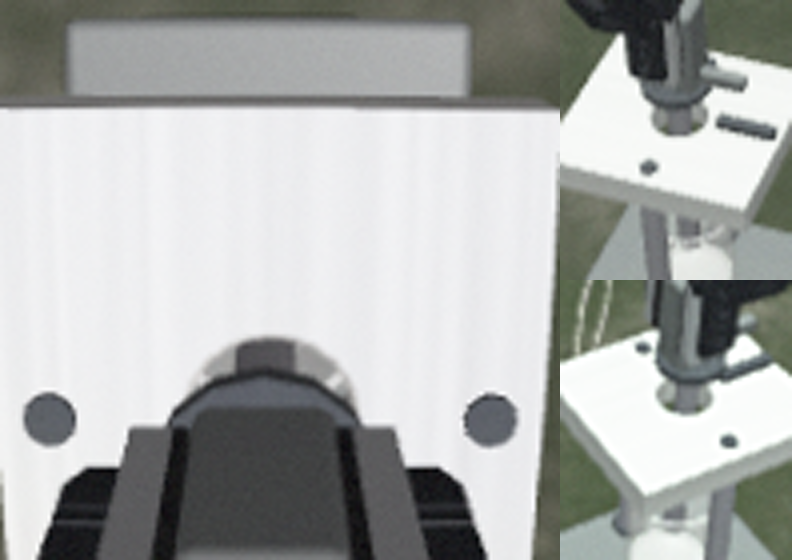

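The rod hangs in the middle of the bore: scene hole and rod centres are at crop columns 680 and 681, side 683.5 and 684.5, and the wrist view is under 1 mm off. The lug is parallel above the rib, there is no contact force and the arm is still. Handing in.

```bash
python3 -c "
from h import *
print(close_job())"
```

```text
the job is handed in; nothing more can be done
None
```

The grey probe is held still and upright in the dip stand, within about 1 mm of the hole's centre, with its lug over the rib and the tip an estimated 38 mm above the bench (about half-way down the jar); I saw no sign of touching the plate or jar, used 10 s and handed the job in.

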